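Clear the turned vial from the vial feed chute

TASK

One amber vial has come down the feed chute turned lengthways and blocks its lower end. Lift it out, so that the next vial rolls down and lies across the chute against the orange end stop, and gently lay the removed vial down flat inside the red tray: do not drop it.

Things in the scene. Friction and masses are not known exactly. Their poses are not given: they have to be found in the camera images.
- stuck_vial_center (a point): Centre of the turned vial: amber glass, black cap, 68 mm long, 28 mm diameter, about 35 g, local x along its length to the cap. At the start it lies along the chute, cap up the slope, tilted 12 degrees, foot against the stop, centre 11.5 mm above the floor. Pinch it from above across its 28 mm (fingers closing along chute_seat's y): no walls beside it. It lifts freely.
- next_vial_center (a point): Centre of the next vial, alike in look and size (68 x 28 mm, local y along its length). It lies across the chute between the side walls, leaning on the turned vial's cap, and rolls down by itself once that is gone. A third such vial behind it follows.
- chute_seat (a point): Centre of a vial lying across the chute against the 30 mm tall orange stop. Local x: level, up the chute; y: level, across it; z up. Fixed; place and heading vary. Metal floor 80 mm wide, rising 12 degrees to +x, 14 mm below this point, 53 mm above the table here. White side walls, 30 mm tall, 83 mm over their outsides, start 72 mm up from the stop; a 170 mm tall housing 210 mm up.
- red_tray_in (a point): Centre of the red tray's inner floor, 4 mm above the table. The tray is fixed, 110 mm (local x) by 130 mm (local y) outside, walls 4 mm thick, 25 mm tall from the table. A grey tray of the same size with black caps stands near it; which is nearer the robot varies.
Not all that is in view belongs to the job. What is shaped like the part that bears next_vial_center but turquoise is not meant.

How it is judged:
By the outcome, as a careful person would: the job done as asked, in the order asked, and still so for the second after the job is handed in, with the robot touching nothing.
It also fails if it takes over 35 s, if anything falls off the work surface, if the arm or the gripper's body presses on something with over 40 N, if the wrist force passes 120 N, or if a joint passes its speed limit or range.

ROBOT

A 7-joint arm with a two-finger parallel gripper is mounted at the origin on the work surface. World frame = base frame: x ahead of the robot, y to its left, z up, the work surface at z = 0. Lengths are in m, angles in rad, forces in N, time in s.
With the tool pointing down it reaches from about 0.4 to 0.85 m from the base axis. Payload 10.4 kg.
Tool frame: the origin (TCP) lies at the very end of the fingers, on their centre line; the grasp point (between the pads) lies 19 mm behind it; z points along the fingers, y is the direction in which the jaws open and shut (so a half turn about z gives the same grasp; the last joint's range is limited). The gripper opens to 87 mm and grips with 3 to 60 N. Pads are 19 mm wide; open, the fingers measure 117 mm over their backs; the gripper's body (75 mm by 190 mm) begins 51 mm behind the grasp point.
Start: joints at [1.14, 0.332, -0.065, 1.46, 0.022, 1.35, -0.088], TCP at [0.248, -0.574, 0.223] pointing down, gripper open.
Joint ranges: [-2.6, 2.6], [-0.5, 2.12], [-1.47, 1.34], [0.16, 2.42], [-1.27, 4.41], [0.06, 2.06], [-2.6, 2.6]. Speed limits (rad/s): [2.22, 2.22, 2.79, 2.79, 3.14, 3.14, 3.14].

INTERFACE

Orientations are given as a unit quaternion [x, y, z, w].
In Python, from bench import r gives the robot as it stands.
- The arm moves only by the tool move_arm, never from a script. Its argument "deltas" is a list of rows, each a list of 5 numbers: the gripper's target within -1 to 1 (fully open at 1, half-way at 0, shut at -1), then the shift along the tool's x, y, z as a fraction of full scale, then the turn about the tool's z as a fraction of full scale. A call has 1 to 12 rows; each row shifts and turns the commanded pose from where the row before left it, along the tool's axes as they then stand; what a row does not reach is not made up. Full scale, the value 1, is 2.5 cm for a shift and 90 degrees for a turn. A row lasts 1/12 s, in which the tool goes at most 41.7 mm and 7.16 degrees, less where a joint would pass 70% of its speed; a pose out of reach is approached as far as the arm can. A call with a number of a shift or a turn outside -1 to 1 is refused whole. A call with a gripper value outside its range is refused whole. The fingers move at their own pace and stop on an object; "squeeze" is the grip in N (left out, the last holds). Time passes only in rows, so rows that do not move let the fingers close. It gives the time, the measured TCP pose, the force and the opening at its end, in the units of the state.
- r.read_state(): the state, without advancing time (a new reading comes with each control period).
- r.camera(name): name is "side" or "top" or "wrist"; returns the picture (384x512x3 uint8, red, green, blue); there is no depth.
- r.camera_info(name): a dict with "K" (3x3 intrinsics, pixels), "k1" (the pictures are not rectified: a ray, as slopes to the right and down, at radius r is drawn at 1 + k1 r^2 times it, then the intrinsics apply), "R" (3x3) and "t" (3): a world point X has camera coordinates R X + t; the wrist camera has in their place "hand_eye" (4x4, takes a point from camera to tool coordinates, whose origin is the TCP and whose axes are the flange's). Camera axes: x right, y down, z forward; pixel columns grow to the right and rows downward; lengths in m; the calibration is good to about 2 mm. A picture is of the moment at which its call begins: read the wrist's pose just before it. camera_info takes no time and is no camera call.
- r.close_job(): hands the job in, once; it reports no verdict.
Trained networks look in the newest picture that a camera, given by its name, has taken for a name from the list of things; names that differ only in an ending like _2 or _b are one class to them, and where a whole thing is asked for, a point or a joint stands for the part that bears it (a point fixed in the world has none). Each returns a list of dicts, best first, with "confidence" (0 to 1); they miss things now and then, are a little off and sometimes report something else, mostly with a low value. They report only what shows in the picture. A call takes as long as a camera call. They do not tell look-alikes from the thing itself.
- r.boxes_of(camera, label): "position" ([x, y, z] in m, in the coordinates of the camera as it stood for that picture, good to about 4 mm: the middle of the surface that is visible of it).
- r.tip_of(camera, label): "position" ([x, y, z] in m, in the coordinates of the camera as it stood for that picture, good to about 4 mm: a listed point, or the origin of a listed thing).
The state is a dict: "time": time; "joint_positions": joint angles; "joint_vel": joint speeds; "joint_torque": joint torques, N m; "ee_pos": TCP position; "eef_rot": TCP orientation; "ft_force": force on the tool from outside, world axes, zero at the start; "torque": the same for the moment, N m; "width": finger opening in m.
Only numpy, scipy, OpenCV 4.12 (cv2) and the standard library are available. Lean on these libraries where they do the work, as an engineer would, in place of code of your own. Each camera call takes 0.05 s, during which the arm holds its last target.

## Working session

There is one attempt and no reset: what is moved stays moved. The work goes in short steps, Python scripts to look and compute and a tool call to move; the robot and the scene stay as the last step left them, time stands still between calls to the robot, and variables do not carry over. Pictures are saved under pics/ and viewed, and the job is handed in when it is done.

Besides the shell and the picture viewer there is one more tool, called after "Request:" as name(argument=value, ...), one argument or row to a line, values as JSON. move_arm: Moves the arm, as the interface text tells. Shift numbers are shares of 2.5 cm and turn numbers shares of 90 degrees, none past 1 either way. Its arguments: {"type":"object","properties":{"deltas":{"type":"array","items":{"type":"array","items":{"type":"number"}}},"squeeze":{"type":"number"}},"required":["deltas"]}

```bash
mkdir -p pics; cat > h.py <<'E'
import numpy as np, cv2
from bench import r
def w(cam,p,st=None):
    i=r.camera_info(cam)
    if 'R' in i and i['R'] is not None:
        return np.array(i['R']).T@(np.array(p)-np.array(i['t']))
    from scipy.spatial.transform import Rotation as Ro
    H=np.array(i['hand_eye']); q=H[:3,:3]@np.array(p)+H[:3,3]
    return Ro.from_quat(st['eef_rot']).as_matrix()@q+np.array(st['ee_pos'])
E
python3 - <<'E'
from h import *
st=r.read_state(); print(st)
for c in ['side','top']:
    im=r.camera(c); cv2.imwrite(f'pics/{c}0.png',im[:,:,::-1])
    for l in ['stuck_vial_center','next_vial_center','chute_seat','red_tray_in']:
        for d in r.tip_of(c,l)[:4]: print(c,l,round(d['confidence'],2),w(c,d['position']).round(4))
E
```

```text
{'time': 0.0, 'joint_positions': array([ 1.14039418,  0.3328944 , -0.06470728,  1.46097347,  0.02160314,
        1.3498584 , -0.08848099]), 'joint_vel': array([-3.98231036e-04,  1.53309846e-03,  1.53221096e-03,  1.14942448e-03,
       -1.15547516e-05, -1.54852332e-04, -5.47653217e-04]), 'joint_torque': array([ 5.26496240e-05, -6.23240876e+01,  2.52098119e-02, -3.89899743e+01,
       -6.11193851e-02,  3.97555938e-02,  1.54220197e-04]), 'ee_pos': array([ 0.24771373, -0.57339006,  0.22172452]), 'eef_rot': array([ 9.79278961e-01,  2.02514690e-01, -1.77979857e-04, -6.96586449e-04]), 'ft_force': array([-1.21027366, -0.14312545, -0.30252512]), 'torque': array([-2.10437658e-05, -4.17802487e-02,  2.15832260e-02]), 'width': 0.08689470952356536}
side stuck_vial_center 0.63 [0.5565 0.0321 0.0695]
side next_vial_center 0.74 [0.5476 0.0769 0.0826]
side next_vial_center 0.72 [0.4044 0.0665 0.0126]
side next_vial_center 0.54 [0.6693 0.0574 0.0158]
side next_vial_center 0.3 [ 4.298e-01 -2.992e-01 -4.000e-04]
side chute_seat 0.93 [0.5563 0.011  0.067 ]
side red_tray_in 0.73 [ 0.4308 -0.2984  0.0018]
top stuck_vial_center 0.97 [0.5548 0.0304 0.0647]
top next_vial_center 0.86 [0.4019 0.0659 0.0153]
top next_vial_center 0.73 [0.6681 0.0575 0.0095]
top next_vial_center 0.6 [0.5499 0.0767 0.0785]
top chute_seat 0.73 [0.5564 0.0181 0.0642]
top red_tray_in 0.6 [ 0.4345 -0.2973  0.0015]
```

View pics/top0.png

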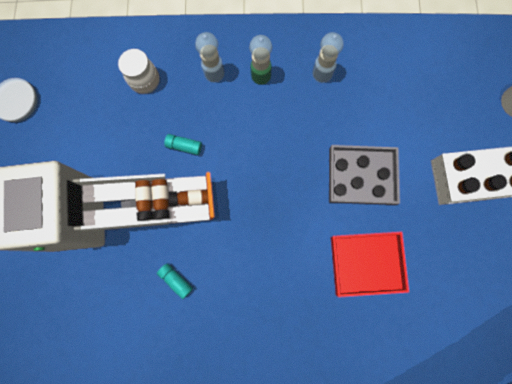

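View pics/side0.png

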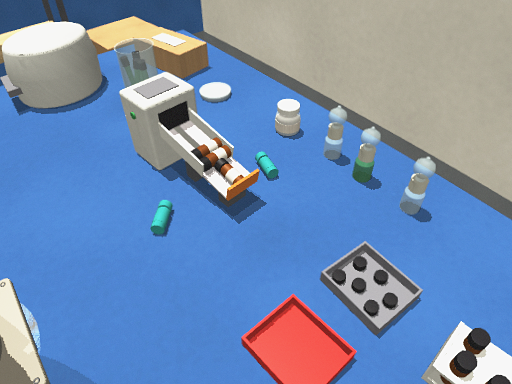

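The top view shows the stuck vial at about (192,198), with its cap to the left, up the slope. The next vials lie across the chute at about (160,198) and (143,198). The red tray is at (370,264) and the grey tray with black caps at (365,175). The turquoise decoys are at (183,144) and (175,280). I'll enlarge the crop to confirm.

```bash
python3 - <<'E'
import cv2
im=cv2.imread('pics/top0.png')
a=cv2.resize(im[165:235,100:230],None,fx=6,fy=6,interpolation=cv2.INTER_CUBIC);cv2.imwrite('pics/c1.png',a)
a=cv2.resize(im[225:305,325:417],None,fx=6,fy=6,interpolation=cv2.INTER_CUBIC);cv2.imwrite('pics/c2.png',a)
E
```

```text
(no output)
```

View pics/c1.png

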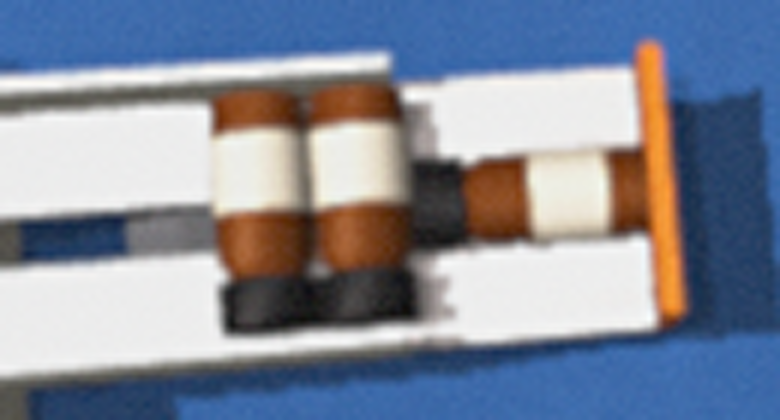

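View pics/c2.png

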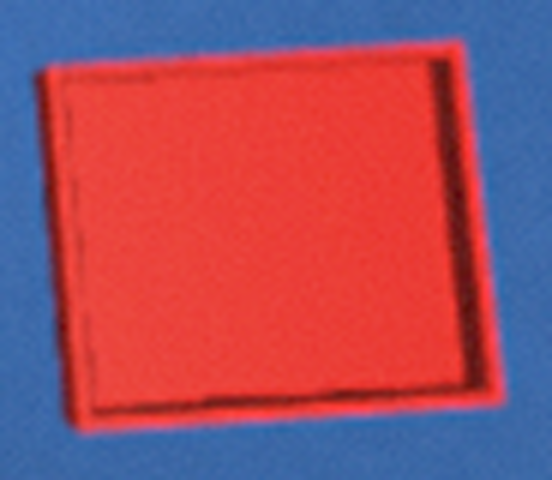

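The crop confirms it. The amber vial lying lengthways, with its foot at the orange stop and its black cap up-slope, is the stuck one. The two amber vials across the chute wait behind it, and the red tray is empty. Next I'll cast rays for the geometry.

```bash
cat >> h.py <<'E'
def ray(cam,px,z):
    i=r.camera_info(cam);K=np.array(i['K']);k=i['k1']
    d=(np.array(px,float)-K[:2,2])/np.array([K[0,0],K[1,1]]); u=d.copy()
    for _ in range(20): u=d/(1+k*(u@u))
    R=np.array(i['R']);c=-R.T@np.array(i['t']);v=R.T@np.array([*u,1])
    return c+v*(z-c[2])/v[2]
E
python3 - <<'E'
from h import *
f=lambda x,y,z:ray('top',(100+x/6-.4,165+y/6-.4),z)
a=f(650,45,.08);b=f(675,320,.08);print('stop',a,b,(a+b)/2,np.degrees(np.arctan2(*(b-a)[1::-1])))
p=f(415,205,.074);q=f(645,190,.06);print('vial cap/foot',p,q,np.degrees(np.arctan2(*(p-q)[1::-1])))
print('vial mid-label', f(568,195,.079), f(462,202,.08))
a=f(0,75,.1);b=f(390,57,.088);print('wall',a,b)
g=lambda x,y,z:ray('top',(325+x/6-.4,225+y/6-.4),z)
C=[g(*c,.025) for c in [(45,65),(465,43),(503,403),(80,432)]]
print(np.round(C,4),np.mean(C,0)); C=np.array(C)
for i in range(4):
    e=C[(i+1)%4]-C[i];print(np.linalg.norm(e),np.degrees(np.arctan2(e[1],e[0])))
from scipy.spatial.transform import Rotation as Ro
print(Ro.from_quat(r.read_state()['eef_rot']).as_matrix().round(3))
i=r.camera_info('top');print(-np.array(i['R']).T@np.array(i['t']))
E
```

```text
stop [ 0.59552106 -0.00454669  0.08      ] [ 0.51452063 -0.01319713  0.08      ] [ 0.55502084 -0.00887191  0.08      ] -173.9042066143007
vial cap/foot [0.54935964 0.06463367 0.074     ] [ 0.55568264 -0.00088506  0.06      ] 95.51236254923995
vial mid-label [0.55124852 0.01869948 0.079     ] [0.549218   0.04938736 0.08      ]
wall [0.58364089 0.17915505 0.1       ] [0.59069236 0.06993197 0.088     ]
[[ 0.4862 -0.2292  0.025 ]
 [ 0.492  -0.3604  0.025 ]
 [ 0.3828 -0.3651  0.025 ]
 [ 0.3757 -0.236   0.025 ]] [ 0.43419454 -0.29769323  0.025     ]
0.13133186452566514 -87.48945003612309
0.10925680869297787 -177.54133087778976
0.12935337144607953 93.17213012050374
0.11076643669826235 3.4872923647673963
[[ 0.918  0.397  0.   ]
 [ 0.397 -0.918 -0.   ]
 [ 0.     0.    -1.   ]]
[ 0.44936312 -0.09834365  0.71145312]
```

Request:
move_arm(
  deltas=[
    [1, 0, 0, 0, -0.0795],
    [1, 0, 0, 0, -0.0795],
    [1, 0, 0, 0, -0.0795],
    [1, 0, 0, 0, -0.0795],
    [1, 0, 0, 0, -0.0795],
    [1, 0, 0, 0, -0.0795],
    [1, 0, 0, 0, -0.0795],
    [1, 0, 0, 0, -0.0795],
    [1, 0, 0, 0, -0.0795],
    [1, 0, 0, 0, -0.0795],
    [1, 0, 0, 0, 0],
    [1, 0, 0, 0, 0],
  ],
)

```text
time: 1.5
ee_pos: [0.2478, -0.5738, 0.2226]
eef_rot: [0.678, 0.735, 0.0, 0.0]
ft_force: [0.5, -0.2, -1.0]
width: 0.0874
```

Request:
move_arm(
  deltas=[
    [1, 0.5, 0.3, 0, 0],
    [1, 0.965, 0.589, 0, 0],
    [1, 0.965, 0.589, 0, 0],
    [1, 0.965, 0.589, 0, 0],
    [1, 0.965, 0.589, 0, 0],
    [1, 0.965, 0.589, 0, 0],
    [1, 0.965, 0.589, 0, 0],
    [1, 0.965, 0.589, 0, 0],
    [1, 0.965, 0.589, 0, 0],
    [1, 0.965, 0.589, 0, 0],
    [1, 0.965, 0.589, 0, 0],
    [1, 0.965, 0.589, 0, 0],
  ],
)

```text
time: 2.5
ee_pos: [0.3934, -0.2811, 0.2228]
eef_rot: [0.678, 0.735, -0.0, 0.0]
ft_force: [1.2, -0.2, 0.2]
width: 0.0871
```

Request:
move_arm(
  deltas=[
    [1, 0.965, 0.589, 0, 0],
    [1, 0.965, 0.589, 0, 0],
    [1, 0.965, 0.589, 0, 0],
    [1, 0.965, 0.589, 0, 0],
    [1, 0.965, 0.589, 0, 0],
    [1, 0.965, 0.589, 0, 0],
    [1, 0.965, 0.589, 0, 0],
    [1, 0.965, 0.589, 0, 0],
    [1, 0.965, 0.589, 0, 0],
    [1, 0.965, 0.589, 0, 0],
    [1, 0.5, 0.3, 0, 0],
    [1, 0, 0, 0, 0],
  ],
)

```text
time: 3.5
ee_pos: [0.5262, -0.0122, 0.2227]
eef_rot: [0.676, 0.737, 0.001, -0.0]
ft_force: [-0.4, 0.8, -0.2]
width: 0.0866
```

```bash
python3 - <<'E'
from h import *
st=r.read_state(); print(st['ee_pos'],st['eef_rot'],st['joint_positions'].round(2))
im=r.camera('wrist'); cv2.imwrite('pics/w1.png',im[:,:,::-1])
for l in ['stuck_vial_center','next_vial_center','chute_seat']:
    for d in r.tip_of('wrist',l)[:4]: print(l,round(d['confidence'],2),w('wrist',d['position'],st).round(4))
E
```

```text
[ 0.52620805 -0.01223814  0.22270452] [ 6.75944048e-01  7.36952327e-01  8.97750874e-04 -3.26121771e-04] [ 0.61  0.18 -0.74  1.69  0.12  1.32 -0.07]
stuck_vial_center 0.82 [0.5524 0.03   0.0693]
next_vial_center 0.91 [0.547  0.0829 0.0798]
next_vial_center 0.75 [0.665  0.0619 0.0143]
chute_seat 0.75 [0.5491 0.0112 0.0661]
```

View pics/w1.png

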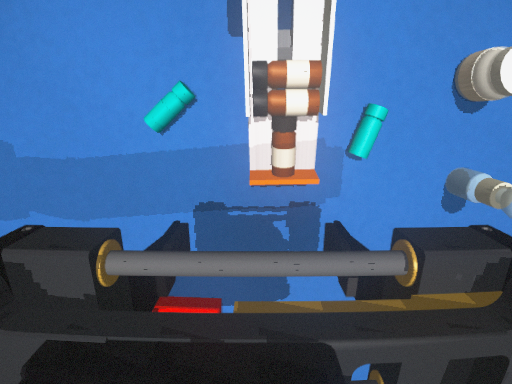

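The wrist view shows the stuck vial centred at about (284,150), with its label from about 272 to 296 wide and the stop at row 177. I'll refine the lateral line with a crop.

```bash
python3 - <<'E'
from h import *
from scipy.spatial.transform import Rotation as Ro
st=r.read_state();i=r.camera_info('wrist');K=np.array(i['K']);H=np.array(i['hand_eye'])
im=cv2.imread('pics/w1.png')
cv2.imwrite('pics/w1c.png',cv2.resize(im[90:195,235:335],None,fx=5.5,fy=5.5,interpolation=cv2.INTER_CUBIC))
M=Ro.from_quat(st['eef_rot']).as_matrix()
def rw(px,z):
    d=(np.array(px,float)-K[:2,2])/np.array([K[0,0],K[1,1]]); u=d.copy()
    for _ in range(20): u=d/(1+i['k1']*(u@u))
    v=M@H[:3,:3]@np.array([*u,1]);c=M@H[:3,3]+st['ee_pos'];return c+v*(z-c[2])/v[2]
for px,z in [((272,155),.067),((296,155),.067),((284,155),.067),((274,125),.073),((295,125),.073),((250,177),.08),((319,177),.08),((284,117),.075),((284,172),.065)]: print(px,rw(px,z).round(4))
x=M[:,0];print('heading',np.degrees(np.arctan2(x[1],x[0])))
E
```

```text
(272, 155) [0.5404 0.0163 0.067 ]
(296, 155) [0.5681 0.0187 0.067 ]
(284, 155) [0.5542 0.0175 0.067 ]
(274, 125) [0.5389 0.0504 0.073 ]
(295, 125) [0.5621 0.0524 0.073 ]
(250, 177) [ 0.517  -0.0089  0.08  ]
(319, 177) [ 0.5952 -0.0023  0.08  ]
(284, 117) [0.5488 0.0599 0.075 ]
(284, 172) [ 0.5566 -0.0028  0.065 ]
heading 94.72501352113376
```

View pics/w1c.png

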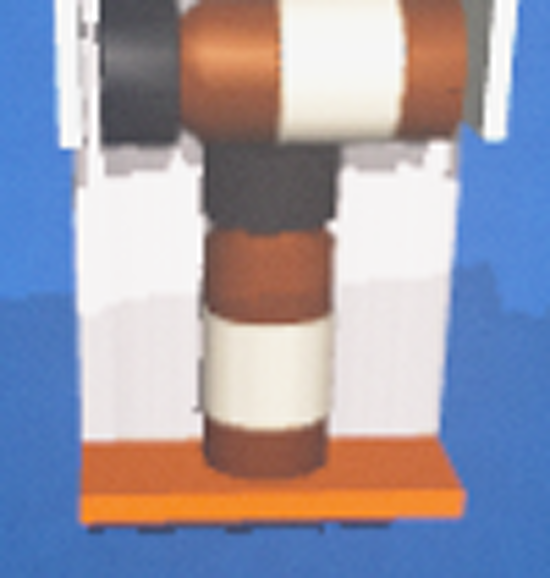

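Request:
move_arm(
  deltas=[
    [1, 0.4, 0.3, 0, 0],
    [1, 0.4, 0.3, 0.3, 0],
    [1, 0.4, 0.3, 0.5, 0],
    [1, 0.39, 0.31, 0.7, 0],
    [1, 0, 0, 0.8, 0],
    [1, 0, 0, 0.8, 0],
    [1, 0, 0, 0.8, 0],
    [1, 0, 0, 0.7, 0],
    [1, 0, 0, 0.4, 0],
    [1, 0, 0, 0.2, 0],
    [1, 0, 0, 0, 0],
    [1, 0, 0, 0, 0],
  ],
)

```text
time: 4.7
ee_pos: [0.5525, 0.0255, 0.0933]
eef_rot: [0.676, 0.736, 0.0, 0.0]
ft_force: [0.4, -0.2, 0.3]
width: 0.0868
```

```bash
python3 - <<'E'
from h import *
st=r.read_state(); print(st['ee_pos'],st['ft_force'])
for c in ['wrist','side']: cv2.imwrite(f'pics/{c}2.png',r.camera(c)[:,:,::-1])
a=cv2.imread('pics/side2.png')[80:240,110:330];cv2.imwrite('pics/side2c.png',cv2.resize(a,None,fx=3.5,fy=3.5))
E
```

```text
[0.55249416 0.02553618 0.09329127] [ 0.40589897 -0.17180654  0.27724302]
```

View pics/wrist2.png

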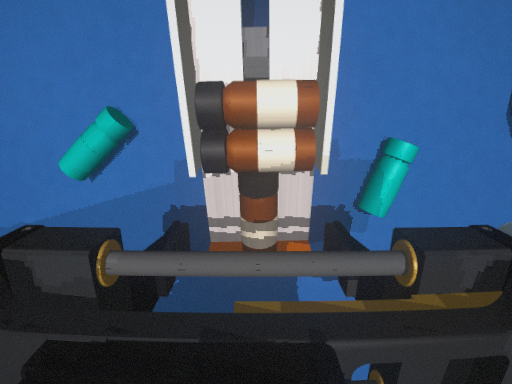

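View pics/side2c.png

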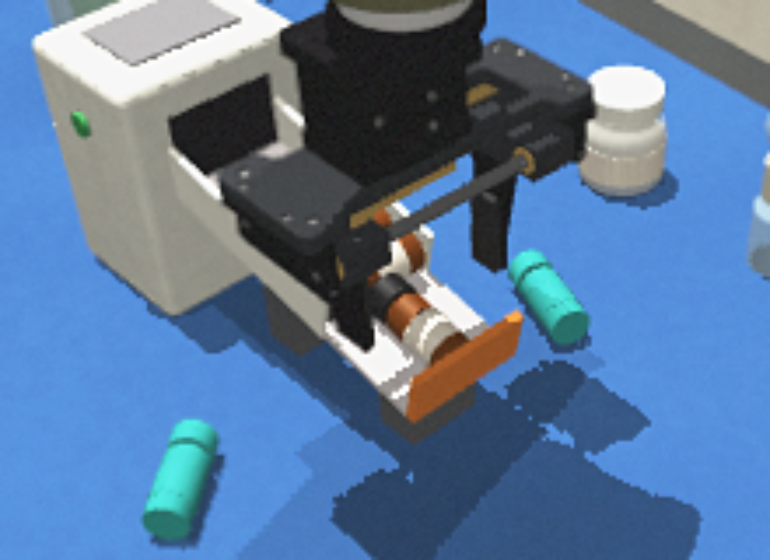

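The wrist view shows the vial (column 259) centred between the fingers (axis at about 257), and the side view shows a finger on each side of it. I'll descend the rest and close gently.

Request:
move_arm(
  deltas=[
    [1, 0.1, 0, 0.3, 0],
    [1, 0.08, 0.02, 0.3, 0],
    [1, 0, 0, 0.3, 0],
    [1, 0, 0, 0.2, 0],
    [1, 0, 0, 0.1, 0],
    [1, 0, 0, 0, 0],
    [1, 0, 0, 0, 0],
  ],
)

```text
time: 5.38
ee_pos: [0.5522, 0.0304, 0.0624]
eef_rot: [0.676, 0.737, -0.0, -0.0]
ft_force: [-0.2, -0.1, 0.1]
width: 0.0868
```

```bash
python3 - <<'E'
from h import *
st=r.read_state(); print(st['ee_pos'],st['ft_force'])
a=r.camera('side')[80:240,110:330,::-1];cv2.imwrite('pics/side3c.png',cv2.resize(a,None,fx=3.5,fy=3.5))
E
```

```text
[0.55218082 0.03042485 0.06242557] [-0.24370095 -0.0858663   0.12623883]
```

View pics/side3c.png

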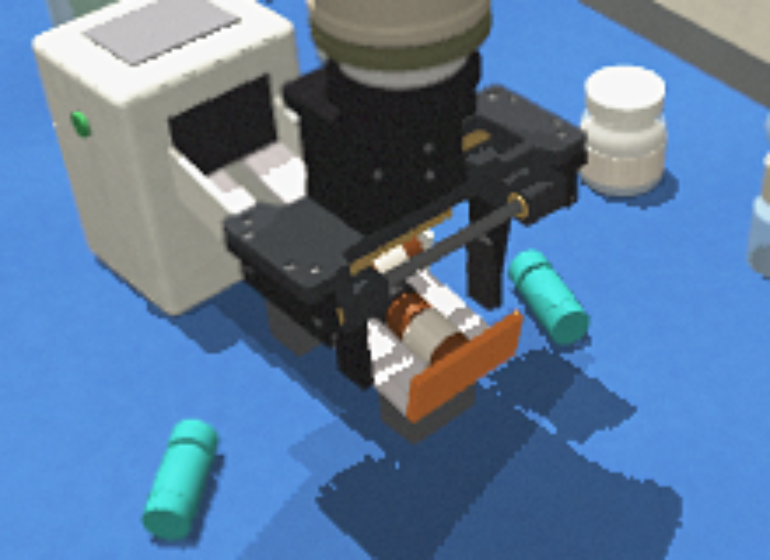

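Request:
move_arm(
  deltas=[
    [0.3, 0, 0, 0, 0],
    [0, 0, 0, 0, 0],
    [-0.2, 0, 0, 0, 0],
    [-0.4, 0, 0, 0, 0],
    [-0.6, 0, 0, 0, 0],
    [-0.6, 0, 0, 0, 0],
    [-0.6, 0, 0, 0, 0],
    [-0.6, 0, 0, 0, 0],
    [-0.6, 0, 0, 0, 0],
  ],
  squeeze=12,
)

```text
time: 6.18
ee_pos: [0.5522, 0.0304, 0.0625]
eef_rot: [0.676, 0.737, -0.0, 0.0]
ft_force: [-0.5, 0.1, -0.1]
width: 0.0348
```

Request:
move_arm(
  deltas=[
    [-0.8, 0, 0, 0, 0],
    [-0.8, 0, 0, 0, 0],
    [-0.8, 0, 0, 0, 0],
    [-0.8, 0, 0, 0, 0],
    [-0.8, 0, 0, 0, 0],
  ],
  squeeze=12,
)

```text
time: 6.6
ee_pos: [0.5532, 0.0304, 0.063]
eef_rot: [0.676, 0.737, 0.001, 0.001]
ft_force: [5.2, -0.6, 1.9]
width: 0.0277
```

Request:
move_arm(
  deltas=[
    [-0.8, 0, 0, -0.2, 0],
    [-0.8, 0, 0, -0.5, 0],
    [-0.8, 0, 0, -0.8, 0],
    [-0.8, 0, 0, -0.8, 0],
    [-0.8, 0, 0, -0.8, 0],
    [-0.8, 0, 0, -0.6, 0],
    [-0.8, 0, 0, -0.4, 0],
    [-0.8, 0, 0, 0, 0],
    [-0.8, 0, 0, 0, 0],
  ],
)

```text
time: 7.35
ee_pos: [0.552, 0.0304, 0.1651]
eef_rot: [0.676, 0.737, -0.0, 0.0]
ft_force: [0.2, 0.3, -0.3]
width: 0.0276
```

```bash
python3 - <<'E'
from h import *
st=r.read_state(); print(st['ee_pos'],st['ft_force'],st['width'])
a=r.camera('side')[80:240,110:330,::-1];cv2.imwrite('pics/side4c.png',cv2.resize(a,None,fx=3.5,fy=3.5))
cv2.imwrite('pics/wrist4.png',r.camera('wrist')[:,:,::-1])
E
```

```text
[0.55198824 0.03039692 0.16508422] [ 0.22488261  0.29379599 -0.33474232] 0.027614925425329225
```

View pics/side4c.png

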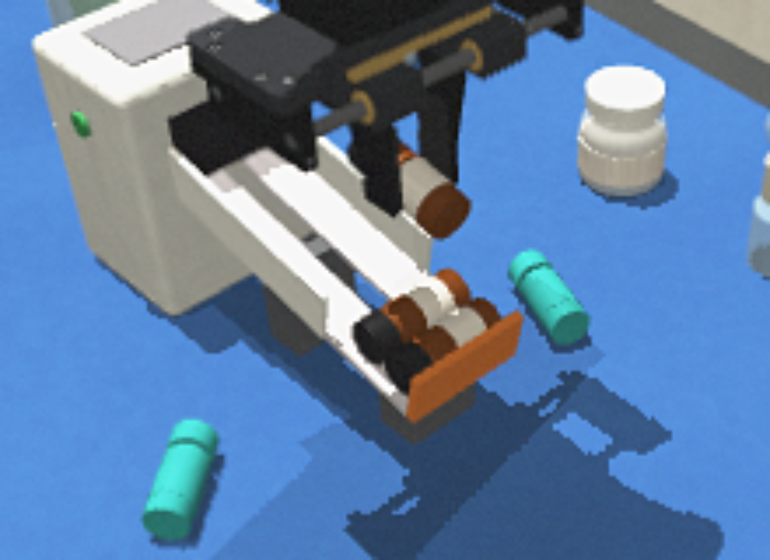

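View pics/wrist4.png

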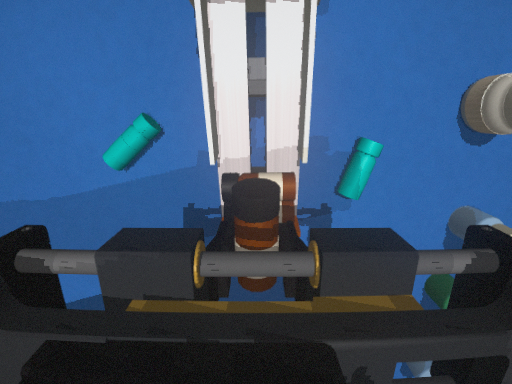

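The vial is held tilted (side crop at about (430,190)), the next vial lies across against the stop, and the third is behind it. Now I'll move over the tray.

Request:
move_arm(
  deltas=[
    [-0.8, -0.2, -0.1, 0, 0],
    [-0.8, -0.5, -0.23, 0, 0],
    [-0.8, -0.8, -0.37, 0, 0],
    [-0.8, -0.9, -0.42, 0, 0],
    [-0.8, -0.9, -0.42, 0, 0],
    [-0.8, -0.9, -0.42, 0, 0],
    [-0.8, -0.9, -0.42, 0, 0],
    [-0.8, -0.9, -0.42, 0, 0],
    [-0.8, -0.9, -0.42, 0, 0],
    [-0.8, -0.9, -0.42, 0, 0],
    [-0.8, -0.9, -0.42, 0, 0],
    [-0.8, -0.9, -0.42, 0, 0],
  ],
)

```text
time: 8.45
ee_pos: [0.4599, -0.2195, 0.1643]
eef_rot: [0.676, 0.737, -0.0, -0.001]
ft_force: [-0.6, -0.3, -0.5]
width: 0.0276
```

Request:
move_arm(
  deltas=[
    [-0.8, -0.9, -0.42, 0, 0],
    [-0.8, -0.9, -0.42, 0, 0],
    [-0.8, -0.7, -0.32, 0, 0.015],
    [-0.8, -0.4, -0.18, 0, 0.015],
    [-0.8, -0.16, -0.07, 0, 0],
    [-0.8, 0, 0, 0.3, 0],
    [-0.8, 0, 0, 0.5, 0],
    [-0.8, 0, 0, 0.6, 0],
    [-0.8, 0, 0, 0.5, 0],
    [-0.8, 0, 0, 0.3, 0],
    [-0.8, 0, 0, 0, 0],
    [-0.8, 0, 0, 0, 0],
  ],
)

```text
time: 9.45
ee_pos: [0.4323, -0.2967, 0.1097]
eef_rot: [0.693, 0.721, 0.0, -0.0]
ft_force: [-0.4, -0.6, 0.3]
width: 0.0277
```

```bash
python3 - <<'E'
from h import *
st=r.read_state(); print(st['ee_pos'],st['ft_force'],st['width'])
cv2.imwrite('pics/side5.png',r.camera('side')[:,:,::-1])
cv2.imwrite('pics/top5.png',r.camera('top')[:,:,::-1])
cv2.imwrite('pics/wrist5.png',r.camera('wrist')[:,:,::-1])
E
```

```text
[ 0.43231153 -0.2967243   0.10968349] [-0.44165025 -0.57491126  0.33067902] 0.027670215115690892
```

View pics/side5.png

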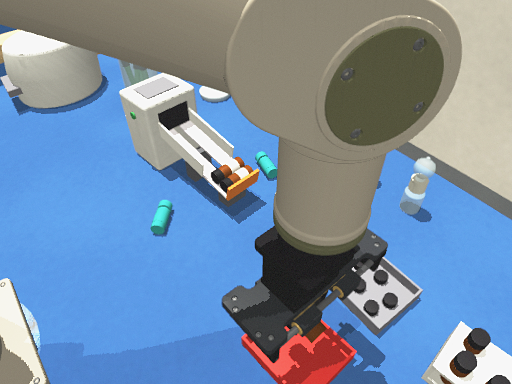

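View pics/wrist5.png

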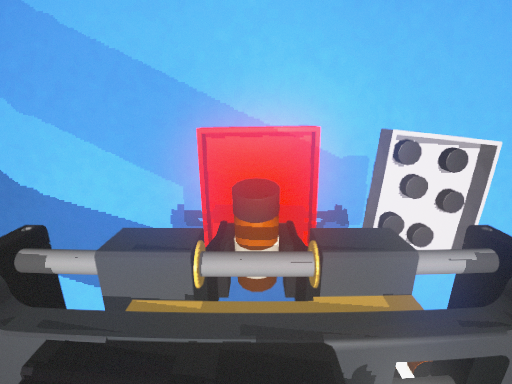

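Request:
move_arm(
  deltas=[
    [-0.8, 0, 0, 0.3, 0],
    [-0.8, 0, 0, 0.5, 0],
    [-0.8, 0, 0, 0.6, 0],
    [-0.8, 0, 0, 0.6, 0],
    [-0.8, 0, 0, 0.5, 0],
    [-0.8, 0, 0, 0.4, 0],
    [-0.8, 0, 0, 0.3, 0],
    [-0.8, 0, 0, 0.2, 0],
    [-0.8, 0, 0, 0, 0],
    [-0.8, 0, 0, 0, 0],
  ],
  squeeze=6,
)

```text
time: 10.43
ee_pos: [0.4324, -0.2975, 0.0252]
eef_rot: [0.693, 0.721, 0.0, 0.0]
ft_force: [0.2, -0.3, -0.5]
width: 0.0277
```

Request:
move_arm(
  deltas=[
    [-0.8, 0, 0, 0.05, 0],
    [-0.8, 0, 0, 0.05, 0],
    [-0.8, 0, 0, 0.05, 0],
    [-0.8, 0, 0, 0.05, 0],
    [-0.8, 0, 0, 0.05, 0],
    [-0.8, 0, 0, 0, 0],
  ],
  squeeze=3,
)

```text
time: 10.93
ee_pos: [0.4322, -0.2974, 0.0187]
eef_rot: [0.693, 0.721, 0.0, 0.0]
ft_force: [-0.4, -0.2, 0.2]
width: 0.0278
```

Request:
move_arm(
  deltas=[
    [-0.8, 0, 0, 0.05, 0],
    [-0.8, 0, 0, 0.05, 0],
    [-0.8, 0, 0, 0.04, 0],
    [-0.8, 0, 0, 0.04, 0],
    [-0.8, 0, 0, 0.04, 0],
    [-0.8, 0, 0, 0, 0],
  ],
  squeeze=3,
)

```text
time: 11.43
ee_pos: [0.4322, -0.2974, 0.0131]
eef_rot: [0.693, 0.721, 0.0, -0.0]
ft_force: [0.5, 0.2, 0.5]
width: 0.0278
```

```bash
python3 - <<'E'
from h import *
st=r.read_state(); print(st['ee_pos'],st['ft_force'],st['torque'],st['width'])
cv2.imwrite('pics/wrist6.png',r.camera('wrist')[:,:,::-1])
a=r.camera('side')[240:384,200:400,::-1];cv2.imwrite('pics/side6.png',cv2.resize(a,None,fx=3.5,fy=3.5))
E
```

```text
[ 0.43218687 -0.2973571   0.01312175] [0.46957811 0.16293832 0.45528534] [ 0.07006003 -0.1751721   0.03263449] 0.027829246748632196
```

View pics/wrist6.png

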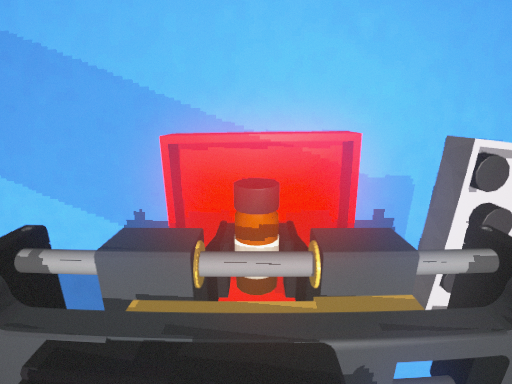

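View pics/side6.png

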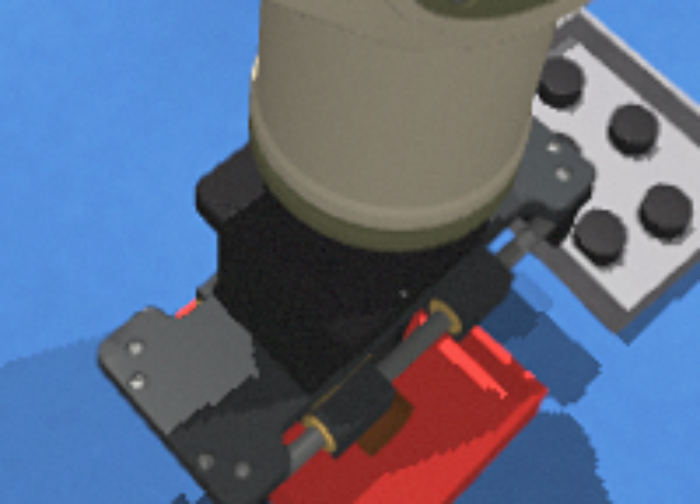

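Request:
move_arm(
  deltas=[
    [-0.8, 0, 0, 0.02, 0],
    [-0.8, 0, 0, 0.02, 0],
    [-0.8, 0, 0, 0.02, 0],
    [-0.8, 0, 0, 0, 0],
  ],
  squeeze=3,
)

```text
time: 11.87
ee_pos: [0.4322, -0.2976, 0.012]
eef_rot: [0.693, 0.721, -0.0, 0.0]
ft_force: [-1.4, 0.2, 5.0]
width: 0.0277
```

Request:
move_arm(
  deltas=[
    [-0.8, 0, 0, 0.02, 0],
    [-0.8, 0, 0, 0.02, 0],
    [-0.8, 0, 0, 0.02, 0],
    [-0.8, 0, 0, 0, 0],
  ],
  squeeze=3,
)

```text
time: 12.2
ee_pos: [0.4323, -0.2977, 0.0104]
eef_rot: [0.693, 0.721, -0.0, 0.0]
ft_force: [-0.6, -1.4, 3.6]
width: 0.0281
```

```bash
python3 - <<'E'
from h import *
st=r.read_state(); print(st['ee_pos'],st['ft_force'],st['torque'],st['width'])
a=r.camera('wrist')[120:310,150:370,::-1];cv2.imwrite('pics/wrist7.png',cv2.resize(a,None,fx=3,fy=3))
b=cv2.imread('pics/wrist6.png')[120:310,150:370];cv2.imwrite('pics/wrist6c.png',cv2.resize(b,None,fx=3,fy=3))
E
```

```text
[ 0.43227584 -0.29768123  0.01035277] [-0.61806645 -1.43639369  3.58262188] [-0.09631351  0.10180318  0.05256871] 0.02812010959459122
```

View pics/wrist7.png

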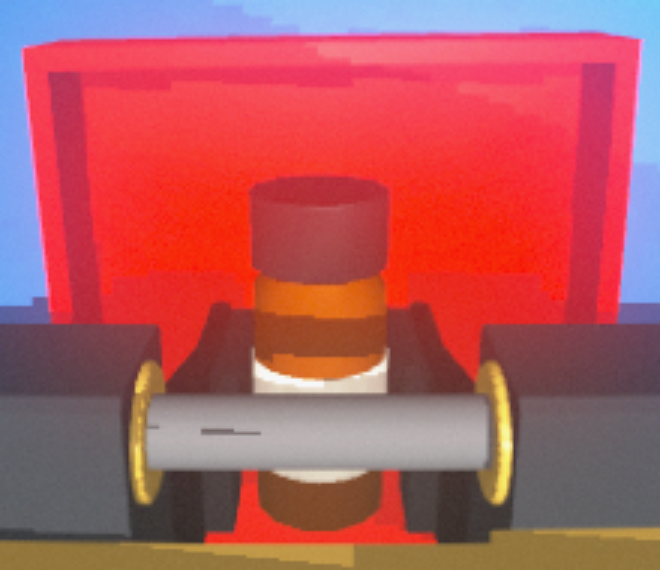

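View pics/wrist6c.png

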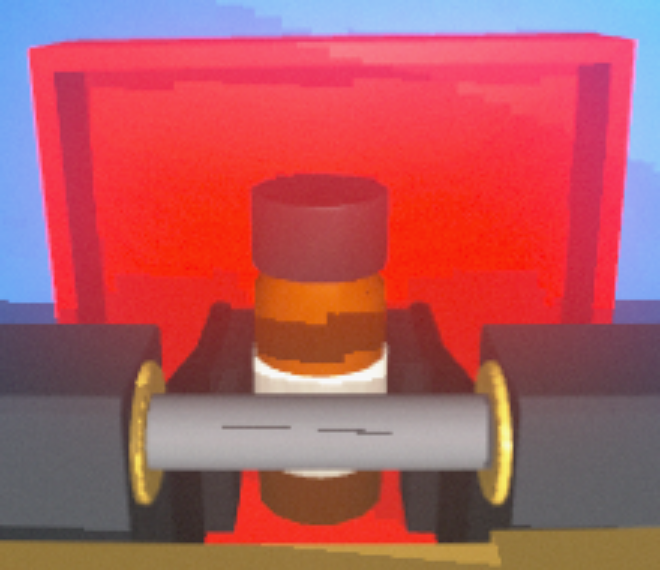

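Request:
move_arm(
  deltas=[
    [-0.8, 0, 0, 0.03, 0],
    [-0.8, 0, 0, 0.03, 0],
    [-0.8, 0, 0, 0, 0],
  ],
  squeeze=3,
)

```text
time: 12.5
ee_pos: [0.4323, -0.2975, 0.0087]
eef_rot: [0.693, 0.721, 0.0, 0.0]
ft_force: [0.5, -0.8, 3.4]
width: 0.0281
```

```bash
python3 - <<'E'
from h import *
st=r.read_state()
a=r.camera('top')[210:320,310:430,::-1];cv2.imwrite('pics/top8.png',cv2.resize(a,None,fx=5,fy=5))
for d in r.tip_of('wrist','stuck_vial_center')[:2]: print(d['confidence'],w('wrist',d['position'],st))
E
```

```text
0.84 [ 0.43224091 -0.29522504  0.01533749]
```

View pics/top8.png

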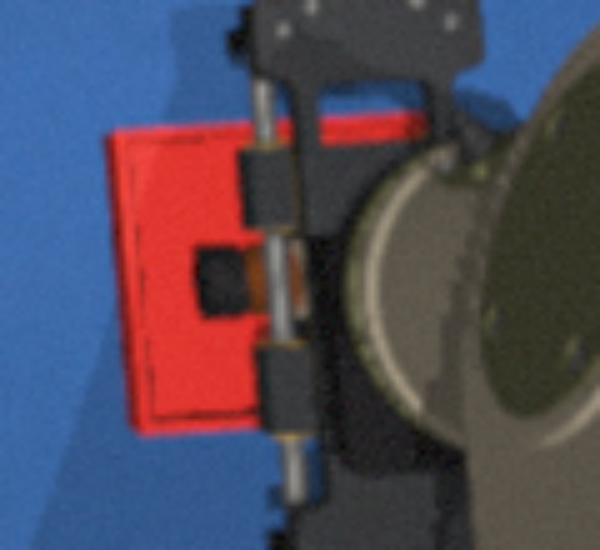

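The force stays at about 3.4 N while the pads slide down it, so the vial is seated. I'll open slightly, staying inside the tray walls, then rise.

Request:
move_arm(
  deltas=[
    [-0.3, 0, 0, 0, 0],
    [-0.25, 0, 0, 0, 0],
    [-0.2, 0, 0, 0, 0],
    [-0.15, 0, 0, 0, 0],
    [-0.1, 0, 0, 0, 0],
    [-0.05, 0, 0, 0, 0],
    [0, 0, 0, 0, 0],
    [0, 0, 0, 0, 0],
  ],
)

```text
time: 13.27
ee_pos: [0.4322, -0.2974, 0.0088]
eef_rot: [0.693, 0.721, -0.0, 0.0]
ft_force: [0.9, 0.1, -0.6]
width: 0.0427
```

Request:
move_arm(
  deltas=[
    [0, 0, 0, -0.1, 0],
    [0, 0, 0, -0.3, 0],
    [0, 0, 0, -0.5, 0],
    [0, 0, 0, -0.8, 0],
    [0, 0, 0, -1, 0],
    [0, 0, 0, -1, 0],
    [0, 0, 0, -1, 0],
    [0, 0, 0, -1, 0],
    [0, 0, 0, -0.6, 0],
    [0, 0, 0, -0.3, 0],
    [0, 0, 0, 0, 0],
    [0, 0, 0, 0, 0],
  ],
)

```text
time: 14.27
ee_pos: [0.432, -0.2974, 0.1738]
eef_rot: [0.693, 0.721, -0.0, 0.0]
ft_force: [-0.4, -0.4, -0.2]
width: 0.0438
```

```bash
python3 - <<'E'
from h import *
st=r.read_state();print(st['ee_pos'],st['ft_force'],st['width'])
for c in ['side','wrist','top']: cv2.imwrite(f'pics/{c}9.png',r.camera(c)[:,:,::-1])
for c in ['wrist','top','side']:
  for l in ['stuck_vial_center','next_vial_center','chute_seat']:
    for d in r.tip_of(c,l)[:3]: print(c,l,d['confidence'],w(c,d['position'],st).round(4))
E
```

```text
[ 0.43204661 -0.29735815  0.17379169] [-0.41154727 -0.39748908 -0.2427786 ] 0.043800163516475206
wrist stuck_vial_center 0.65 [ 0.4312 -0.2975  0.0161]
top stuck_vial_center 0.55 [ 0.431  -0.2967  0.0184]
top next_vial_center 0.98 [0.402  0.0685 0.0157]
top next_vial_center 0.95 [0.5536 0.0136 0.0661]
top next_vial_center 0.68 [0.6684 0.0557 0.0124]
top chute_seat 0.98 [0.5558 0.0116 0.0616]
side stuck_vial_center 0.81 [ 0.4361 -0.2942  0.019 ]
side next_vial_center 0.85 [0.5564 0.0106 0.0689]
side next_vial_center 0.81 [0.4037 0.0681 0.0167]
side next_vial_center 0.58 [0.6671 0.0601 0.0158]
side chute_seat 0.57 [0.5569 0.0136 0.0668]
```

View pics/wrist9.png

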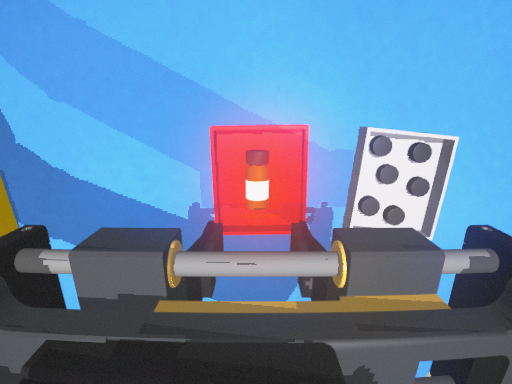

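View pics/side9.png

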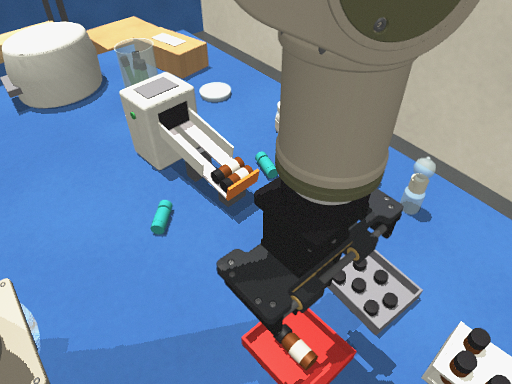

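View pics/top9.png

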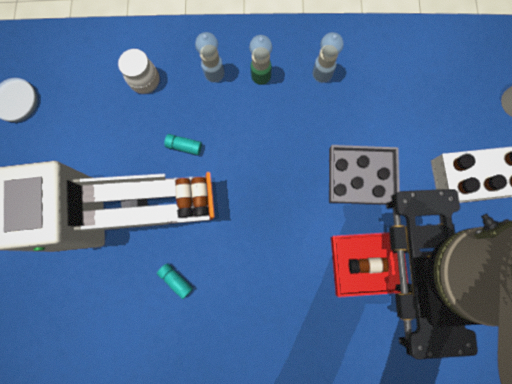

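The vial lies flat near the middle of the red tray (top view (368,266)). The next vial lies across the chute at the stop (top view (200,194)), the third is behind it, and the gripper is clear at z = 0.17 m. I'm handing the job in.

```bash
python3 -c "
from h import *
print(r.close_job())"
```

```text
the job is handed in; nothing more can be done
None
```

The job is done and handed in at about 14.5 s; `close_job` gives no verdict. I pinched the turned vial across its 28 mm and lifted it straight up. I lowered it into the red tray with a 3 N grip until the floor took its weight and it settled flat, then opened the gripper part-way and rose clear.

**Last checks:**
- **Removed vial:** it lies flat in the red tray, with its centre at about (0.432, −0.297, 0.018) m.
- **Next vial:** it lies across the chute against the orange stop, within about 4 mm of the seat estimate. The third vial is right behind it.
- **Gripper:** it is empty and touching nothing, and the highest force I read was about 5 N.

No checks failed. The camera estimates of positions differed from each other by only 2–5 mm.

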